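Load the spacer plate of the slab roller into its carrier

TASK

Pick up the orange spacer plate, lay it flat on the open bed of the teal carrier in front of the yellow lip, long side along the bed, and let go. Then push it along the bed, up and over the lip and under the steel strap, until it drops flat into the pocket beyond; keep pushing until you feel it bear on the black rubber pad of the end stop, hold it pressed there for a moment with a few newtons, never more than 12 N, and leave it lying there. Do not shift the blue tile, the tile cutter or the jar.

Things in the scene. Friction and masses are not known exactly. Their poses are not given: they have to be found in the camera images.
- plate: Loose orange spacer plate, 80 x 60 x 12 mm (its own x, y, z), about 0.15 kg, two dark dots on top. Origin: centre of its underside. It starts flat on the table; it is symmetric under a half turn.
- carrier: Fixed teal carrier, 270 mm long (x), 130 mm wide (y). Origin: on the table under the middle of the lip's drop face; +x is the direction of the push (away from the robot). Its flat bed, with an aluminium strip along the middle, lies 16 mm above the table from x = -140 to 130 mm; to x = -40 mm it is open and 130 mm wide. Waxed: bed, lip, strap and stop are slippery (friction 0.25).
- lip (a point): Middle of the yellow lip's drop face, 4 mm above the bed; axes as the carrier's. 5 mm nearer the robot is its peak, 5 mm high, and from there a ramp falls to the bed over 15 mm; beyond (+x) the lip drops straight to the bed: the pocket. The lip stands only at |y| = 20 to 32 mm; between is a 40 mm notch at bed height, through which shut fingertips can follow the plate.
- pocket (a point): On the bed 50 mm past the lip's drop face, middle of the pocket; axes as the carrier's. Teal side walls 14 mm high stand 64 mm apart from the lip onwards; before the lip they flare to about 85 mm apart, 36 mm ahead of the drop face, to guide the plate in.
- strap (a point): Middle of the underside of the steel strap that crosses the pocket 60 to 74 mm past the lip's drop face; underside 34 mm above the bed. A flared tongue rises from it towards the robot, from 60 mm back to 46 mm past the drop face, its edge 46 mm (top 50 mm) above the bed: it guides the plate's nose down. The plate passes under it and cannot be put in from above.
- stop: End stop in the pocket: fixed steel block, 16 mm thick, with a black rubber pad (50 mm wide, 16 mm high) facing the lip, firm under load. Origin: at bed height on the block's face; axes as the carrier's. The pad stands out of the face towards the lip by 2 to 24 mm, not measured: feel for it. It lies 88 to 112 mm past the lip's drop face, so the 80 mm plate drops at least 8 mm short of it.
- tile: Bystander: loose blue glazed tile, 65 x 65 x 10 mm, flat on the table beside the plate. Origin: centre of its underside.
- cutter: Bystander: loose square tile cutter, 75 x 75 mm, 127 mm high with its handle, steel with orange inside. Origin: centre of its underside.
- jar: Bystander: loose grey glaze jar with white lid, 64 mm across, 85 mm high. Origin: centre of its underside.

How it is judged:
On the way, in this order (a step that is already met when the one before it is completed fails the run):
1. the plate lies flat on the bed in front of the lip, lengthwise, let go (x of plate in the frame of carrier between -0.13 and -0.048 m and y of plate in the frame of carrier between -0.03 and 0.03 m and z of plate in the frame of carrier between 0.0135 and 0.019 m and angle between plate's own z axis and vertical below 0.06 rad and angle between the x axis of plate and the x axis of carrier, either way round below 0.5 rad and contact force between the fingers and plate below 0.1 N), for 0.2 s.
2. the plate slides over the lip: its middle is over the lip, low and nearly level (x of plate in the frame of carrier between -0.03 and 0.02 m and y of plate in the frame of carrier between -0.012 and 0.012 m and z of plate in the frame of carrier between 0.017 and 0.032 m and angle between plate's own z axis and vertical below 0.3 rad).
3. the plate has dropped flat into the pocket (x of plate in the frame of carrier between 0.0385 and 0.08 m and y of plate in the frame of carrier between -0.005 and 0.005 m and z of plate in the frame of carrier between 0.0135 and 0.018 m and angle between plate's own z axis and vertical below 0.05 rad), for 0.04 s.
4. the plate is pressed against the end stop with over 1.5 N (all of step 3 and contact force between plate and stop above 1.5 N), for 0.1 s.
At the end, for the whole second after the job is handed in: The plate lies flat on the pocket floor (height within 2.5 mm, tilt below 0.05 rad), its whole length past the lip, its far edge no more than 26.5 mm short of the end stop's steel face (the pad fills 2 to 24 mm of that), let go and at rest; tile, cutter and jar within 20 mm of where they stood (all of step 3 and x of plate in the frame of stop above -0.0665 m and contact force between the fingers and plate below 0.1 N and linear speed of plate below 0.01 m/s and distance of each of tile, cutter, jar from where it was at the start of the episode below 0.02 m); the robot touches nothing.
It fails at once if the plate presses on the end stop with more than 12 N (contact force between plate and stop above 12 N).
It fails at once if the tile is moved more than 20 mm (distance of tile from where it was at the start of the episode above 0.02 m).
It fails at once if the cutter is moved more than 20 mm (distance of cutter from where it was at the start of the episode above 0.02 m).
It fails at once if the jar is moved more than 20 mm (distance of jar from where it was at the start of the episode above 0.02 m).
It also fails if it takes over 59 s, if anything falls off the work surface, if the arm or the gripper's body presses on something with over 40 N, if the wrist force passes 120 N, or if a joint passes its speed limit or range.

ROBOT

A 6-joint arm with a two-finger parallel gripper is mounted at the origin on the work surface. World frame = base frame: x ahead of the robot, y to its left, z up, the work surface at z = 0. Lengths are in m, angles in rad, forces in N, time in s.
With the tool pointing down it reaches from about 0.375 to 0.9 m from the base axis. Payload 3.1 kg.
Tool frame: the origin (TCP) lies between the finger pads; the fingertips stand 17 mm ahead of it and the grasp point (between the pads) lies 2 mm behind it (robot.nose_length is the distance from the TCP to the fingertips, in m); z points along the fingers, y is the line along which they close (so a half turn about z gives the same grasp; the last joint's range is limited). The gripper opens to 87 mm and grips with 3 to 60 N. Pads are 19 mm wide; open, the fingers measure 117 mm over their backs; the gripper's body (75 mm by 190 mm) begins 51 mm behind the grasp point.
Start: joints at [-1.399, 0.527, 1.433, -0, 1.181, -0.178], TCP at [0.215, -0.587, 0.24] pointing down, gripper open.
Joint ranges: [-3.08, 3.08], [-0.75, 2.2], [0.22, 2.44], [-1.43, 4.57], [0, 2.65], [-2.85, 2.85]. Speed limits (rad/s): [2.79, 2.79, 3.14, 3.14, 3.14, 3.14].

INTERFACE

Orientations are given as a unit quaternion [x, y, z, w].
In Python, from rig import robot, cams gives the robot as it stands.
- The arm moves only by the shell command python3 -m pendant 'ROWS' [FORCE]. ROWS is JSON, a list of rows, each an object with "jaw": the opening, from 0 (shut) to 1 (fully open); "linear": the shift along the tool's x, y, z in cm, a list of three; "twist": the turn about the tool's z in degrees. A call has 1 to 12 rows; each row shifts and turns the commanded pose from where the row before left it, along the tool's axes as they then stand; what a row does not reach is not made up. A row lasts 1/12 s, in which the tool goes at most 41.7 mm and 7.16 degrees, less where a joint would pass 70% of its speed; a pose out of reach is approached as far as the arm can. A call is refused whole if a number of a shift passes 4.17 or a number of a turn 7.16, either way. A call with a gripper value outside its range is refused whole. The fingers move at their own pace and stop on an object; FORCE is the grip in N (left out, the last holds). Time passes only in rows, so rows that do not move let the fingers close. It gives the time, the measured TCP pose, the force, the opening and the grip force at its end, in the units of the state.
- robot.get_obs(): the state, without advancing time (a new reading comes with each control period).
- cams.camera(name): name is "side" or "top" or "wrist"; returns a dict with "color" (480x640x3 uint8, blue, green, red), "depth" (480x640 float32, m along the optical axis (not along the pixel's ray), 0 where there is no reading), "fov_y" (degrees; the focal length in pixels is half the picture's height over the tangent of half this angle, whatever the lens; pixels are square), "cx", "cy" (the principal point, pixels), "k1" (the pictures are not rectified: a ray, as slopes to the right and down, at radius r is drawn at 1 + k1 r^2 times it, then the intrinsics apply), "view" (4x4, takes a point from world to camera coordinates). Camera axes: x right, y down, z forward; pixel columns grow to the right and rows downward; lengths in m; the calibration is good to about 2 mm. A picture is of the moment at which its call begins.
- robot.hand_in(): hands the job in; it is judged then, once.
The state is a dict: "time": time; "q": joint angles; "joint_velocities": joint speeds; "joint_torque": joint torques, N m; "position": TCP position; "tool_rot": TCP orientation; "ft_force": force on the tool from outside, world axes, zero at the start; "moment": the same for the moment, N m; "grip_width": finger opening in m; "grip_force": force on a finger pad.
Only numpy, scipy, OpenCV 4.12 (cv2) and the standard library are available. Lean on these libraries where they do the work, as an engineer would, in place of code of your own. Each camera call takes 0.05 s, during which the arm holds its last target. There are 200 camera calls.

## Working session

There is one attempt and no reset: what is moved stays moved. The work goes in short steps, Python scripts to look and compute and a shell command to move; the robot and the scene stay as the last step left them, time stands still between calls to the robot, and variables do not carry over. Pictures are saved under pics/ and viewed, at most 10 in all, crops included, and the job is handed in when it is done.

```bash
ls; mkdir -p pics; cat > h.py <<'E'
import numpy as np, cv2
from rig import robot, cams
def foc(c): return 240/np.tan(np.radians(c["fov_y"])/2)
def pts(c,uv,z=None):
    "pixels -> world; on plane z, or by depth"
    uv=np.atleast_2d(np.array(uv,float)); f=foc(c)
    d=(uv-[c["cx"],c["cy"]])/f; s=d.copy()
    for _ in range(20): s=d/(1+c["k1"]*(s**2).sum(1,keepdims=True))
    r=np.c_[s,np.ones(len(s))]; V=np.array(c["view"]); R=V[:3,:3]; o=-R.T@V[:3,3]
    w=r@R
    if z is None: t=c["depth"][uv[:,1].astype(int),uv[:,0].astype(int)]
    else: t=(z-o[2])/w[:,2]
    return o+w*np.reshape(t,(-1,1))
def mask(c,lo,hi):
    return cv2.inRange(cv2.cvtColor(c["color"],cv2.COLOR_BGR2HSV),np.array(lo),np.array(hi))
def blobs(m,n=100):
    cs,_=cv2.findContours(m,cv2.RETR_EXTERNAL,cv2.CHAIN_APPROX_NONE)
    return sorted([k for k in cs if cv2.contourArea(k)>n],key=cv2.contourArea,reverse=True)
E
python3 - <<'E'
from h import *
for n in("top","side"):
    c=cams.camera(n); cv2.imwrite(f"pics/{n}0.png",c["color"]); np.savez(f"{n}0.npz",**c)
    V=np.array(c["view"]);print(n,c["fov_y"],c["k1"],-V[:3,:3].T@V[:3,3],V[2,:3])
o=robot.get_obs();print(o["time"],o["position"],o["tool_rot"],robot.nose_length)
E
```

```text
pics
top 52.115824531479205 -0.025433900603726935 [ 0.56060065 -0.03183617  1.02563111] [ 0.02572836 -0.02761939 -0.99928736]
side 55.7611656261025 -0.0025326278406967748 [0.32180903 0.47299153 0.70151915] [ 0.33019321 -0.59149256 -0.73560112]
0.1 [ 0.21471169 -0.58630406  0.23864814] [ 9.84653950e-01  1.74515395e-01 -6.21004084e-06 -9.87682645e-04] 0.017
```

View pics/top0.png

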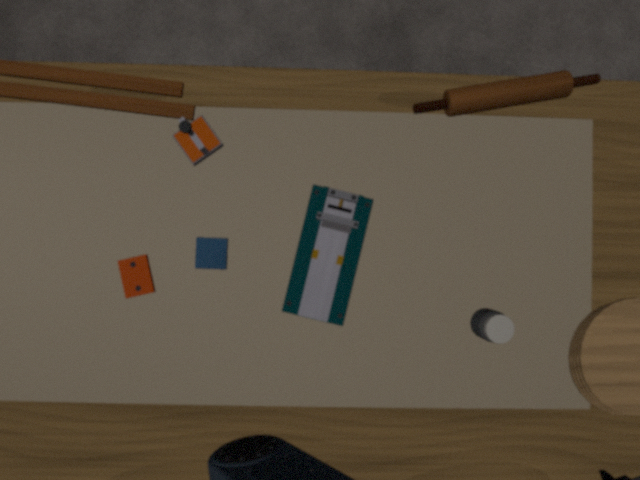

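View pics/side0.png

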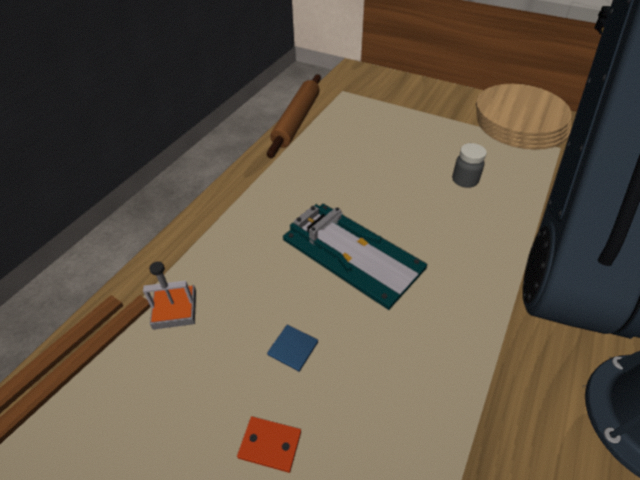

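The top view shows the plate at about (137,276), the tile at (211,253), the cutter at (198,138) and the jar at (497,327). The carrier runs from (313,320) to (343,188), with its yellow lip blocks at (315,254) and (341,260). The side view matches this layout.

```bash
cat > m.py <<'E'
from h import *
def rect(P):
    (cx,cy),(a,b),an=cv2.minAreaRect(P[:,:2].astype(np.float32)*1000)
    if a<b: a,b,an=b,a,an+90
    return np.round([cx,cy,a,b,(an+90)%180-90],1)
if __name__=="__main__":
  for n in("top","side"):
    c=dict(np.load(f"{n}0.npz"))
    print(n)
    for nm,lo,hi,z in(("orange",(3,150,90),(14,255,255),.012),("blue",(95,100,40),(120,255,255),.01),("teal",(80,120,30),(94,255,255),.016),("yellow",(15,150,120),(30,255,255),.02)):
        m=mask(c,lo,hi)
        for k in blobs(m,20)[:3]: print(nm,rect(pts(c,k[:,0],z)),k[:,0].mean(0).round(),pts(c,[k[:,0].mean(0)])[0].round(3))
E
python3 m.py
```

```text
top
orange [501.6 306.8  77.4  58.   14.2] [136. 276.] [0.502 0.306 0.013]
orange [799.6 175.   69.   29.2  37.4] [204. 133.] [0.798 0.173 0.022]
orange [774.4 207.6  68.2  25.5  39.3] [188. 146.] [0.771 0.204 0.025]
blue [552.6 154.   60.   59.8  -1.1] [211. 253.] [0.553 0.155 0.004]
teal [565.9 -39.2 264.4  29.1 -12.6] [305. 248.] [ 0.567 -0.039  0.015]
teal [ 545.  -132.8  264.5   28.1  -12.5] [350. 263.] [ 0.539 -0.13   0.031]
side
orange [859.8 346.4 288.4  28.8  84. ] [ 68. 367.] [0.863 0.366 0.009]
orange [501.7 310.8  79.8  61.6  14.1] [270. 444.] [0.501 0.311 0.011]
orange [904.5 343.8 232.1  28.3  84.1] [ 56. 349.] [0.906 0.353 0.01 ]
blue [552.4 159.1  63.3  62.7  88.8] [293. 348.] [0.551 0.16  0.01 ]
teal [568.1 -37.1 277.   46.  -12.7] [339. 265.] [ 0.56  -0.032  0.017]
teal [ 515.4 -123.4  211.5   29.3  -13.4] [383. 245.] [ 0.504 -0.119  0.018]
teal [ 665.6 -155.6   34.2   25.3   -8.3] [323. 209.] [ 0.656 -0.146  0.028]
yellow [ 545.1 -106.6   16.2   10.4  -15.5] [362. 242.] [ 0.546 -0.108  0.019]
```

```bash
cat > go.py <<'E'
import sys
from h import *
from scipy.spatial.transform import Rotation as R
o=robot.get_obs(); r=R.from_quat(o["tool_rot"]); p=np.array(o["position"])
x=r.apply([1,0,0]); yaw=np.degrees(np.arctan2(x[1],x[0]))
print("t",round(o["time"],2),"p",p.round(4),"yaw",yaw.round(2),"z",r.apply([0,0,1]).round(3),"F",np.round(o["ft_force"],2),"w",round(o["grip_width"],4),"gf",o["grip_force"])
if len(sys.argv)>3:
    t=np.array([float(v) for v in sys.argv[1:4]]); print("tool cm",(r.inv().apply(t-p)*100).round(2))
if len(sys.argv)>4: print("twist",round((yaw-float(sys.argv[4])+90)%180-90,2))
E
python3 -m pendant '[{"jaw":1,"linear":[3.3,-2.2,0],"twist":0},{"jaw":1,"linear":[3.3,-2.2,0],"twist":0},{"jaw":1,"linear":[3.3,-2.2,0],"twist":0},{"jaw":1,"linear":[3.3,-2.2,0],"twist":0},{"jaw":1,"linear":[3.3,-2.2,0],"twist":0},{"jaw":1,"linear":[3.3,-2.2,0],"twist":0},{"jaw":1,"linear":[3.3,-2.2,0],"twist":0},{"jaw":1,"linear":[3.3,-2.2,0],"twist":0},{"jaw":1,"linear":[3.3,-2.2,0],"twist":0},{"jaw":1,"linear":[3.3,-2.2,0],"twist":0},{"jaw":1,"linear":[3.3,-2.2,0],"twist":0},{"jaw":1,"linear":[3.3,-2.2,0],"twist":0}]'
python3 go.py .502 .309 .15 14.2
```

```text
time: 1.1
position: [0.4966, -0.201, 0.2393]
tool_rot: [0.985, 0.174, -0.0, -0.0]
ft_force: [0.9, 0.2, 0.6]
grip_width: 0.0869
grip_force: 0.0
t 1.1 p [ 0.4966 -0.201   0.2393] yaw 20.09 z [-0.001  0.    -1.   ] F [0.91 0.18 0.58] w 0.0869 gf 0.0
tool cm [ 18.03 -47.7    8.95]
twist 5.89
```

```bash
python3 -m pendant '[{"jaw":1,"linear":[1.5,-3.85,0],"twist":0},{"jaw":1,"linear":[1.5,-3.85,0],"twist":0},{"jaw":1,"linear":[1.5,-3.85,0],"twist":0},{"jaw":1,"linear":[1.5,-3.85,0],"twist":0},{"jaw":1,"linear":[1.5,-3.85,0],"twist":0},{"jaw":1,"linear":[1.5,-3.85,0],"twist":0},{"jaw":1,"linear":[1.5,-3.85,0],"twist":0},{"jaw":1,"linear":[1.5,-3.85,0],"twist":0},{"jaw":1,"linear":[1.5,-3.85,0],"twist":0},{"jaw":1,"linear":[1.5,-3.85,0],"twist":0},{"jaw":1,"linear":[1.5,-3.85,0],"twist":0},{"jaw":1,"linear":[1.5,-3.85,0],"twist":0}]' >/dev/null
python3 -m pendant '[{"jaw":1,"linear":[0,-1.5,3],"twist":0},{"jaw":1,"linear":[0,0,3],"twist":0},{"jaw":1,"linear":[0,0,3],"twist":0},{"jaw":1,"linear":[0,0,0],"twist":5.9},{"jaw":1,"linear":[0,0,0],"twist":0}]' >/dev/null
python3 go.py .502 .309 .0205 14.2
python3 - <<'E'
from h import *
from m import rect
c=cams.camera("wrist"); cv2.imwrite("pics/w1.png",c["color"])
for k in blobs(mask(c,(3,150,60),(14,255,255)),500)[:2]:
    print(rect(pts(c,k[:,0],.012)), k[:,0].min(0),k[:,0].max(0),pts(c,[k[:,0].mean(0)])[0].round(3))
E
```

```text
t 2.52 p [0.4991 0.3065 0.1468] yaw 14.13 z [-0.006 -0.002 -1.   ] F [ 0.46 -0.05  0.89] w 0.0874 gf 0.0
tool cm [ 0.42 -0.18 12.63]
twist -0.07
[502.2 309.3  80.1  59.3  14.1] [271 172] [358 283] [0.504 0.31  0.011]
```

View pics/w1.png

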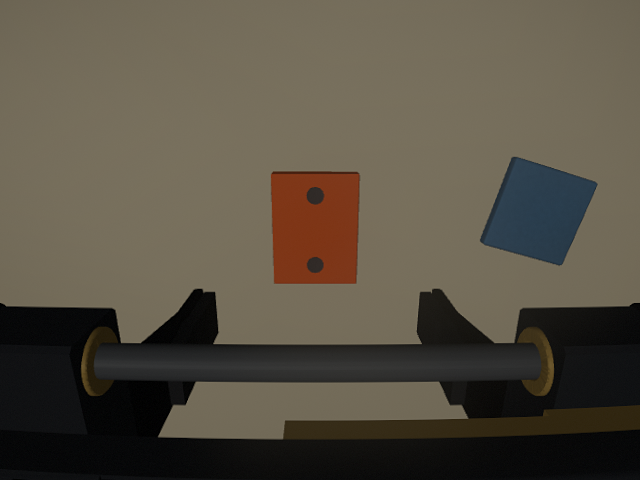

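The wrist view shows the plate at pixels (271–358, 172–283), square to the jaws. It measures 80 x 59 mm at (0.502, 0.309), which agrees with the top view, so I'm descending.

```bash
python3 -m pendant '[{"jaw":1,"linear":[0.3,-0.2,3],"twist":0},{"jaw":1,"linear":[0,0,3],"twist":0},{"jaw":1,"linear":[0,0,3],"twist":0},{"jaw":1,"linear":[0,0,1.5],"twist":0},{"jaw":1,"linear":[0,0,1],"twist":0},{"jaw":1,"linear":[0,0,0],"twist":0},{"jaw":1,"linear":[0,0,0],"twist":0}]' >/dev/null
python3 go.py .502 .309 .0205 14.1
```

```text
t 3.15 p [0.5044 0.3098 0.0353] yaw 14.24 z [ 0.002  0.001 -1.   ] F [ 0.34 -0.21 -0.6 ] w 0.0868 gf 0.0
tool cm [-0.26  0.02  1.48]
twist 0.14
```

```bash
python3 -m pendant '[{"jaw":1,"linear":[-0.2,0,0.7],"twist":0},{"jaw":1,"linear":[0,0,0.7],"twist":0},{"jaw":1,"linear":[0,0,0],"twist":0},{"jaw":0.5,"linear":[0,0,0],"twist":0},{"jaw":0.5,"linear":[0,0,0],"twist":0},{"jaw":0.5,"linear":[0,0,0],"twist":0},{"jaw":0.5,"linear":[0,0,0],"twist":0},{"jaw":0.5,"linear":[0,0,0],"twist":0}]' 20 
python3 go.py .502 .309 .0205 14.1
```

```text
time: 3.82
position: [0.5017, 0.3092, 0.0208]
tool_rot: [0.992, 0.124, 0.0, -0.0]
ft_force: [0.3, 0.2, -0.1]
grip_width: 0.0617
grip_force: 0.0
t 3.82 p [0.5017 0.3092 0.0208] yaw 14.2 z [ 0.  0. -1.] F [ 0.29  0.23 -0.13] w 0.0617 gf 0.0
tool cm [0.02 0.02 0.03]
twist 0.1
```

```bash
python3 -m pendant '[{"jaw":0.3,"linear":[0,0,0],"twist":0},{"jaw":0.3,"linear":[0,0,0],"twist":0},{"jaw":0.3,"linear":[0,0,0],"twist":0},{"jaw":0.3,"linear":[0,0,0],"twist":0},{"jaw":0.3,"linear":[0,0,-1],"twist":0},{"jaw":0.3,"linear":[0,0,-2.5],"twist":0},{"jaw":0.3,"linear":[0,0,-3],"twist":0},{"jaw":0.3,"linear":[0,0,-3],"twist":0},{"jaw":0.3,"linear":[0,0,-2],"twist":0},{"jaw":0.3,"linear":[0,0,0],"twist":0}]' 25 
python3 go.py .477 -.0685 .12 -12.6
```

```text
time: 4.65
position: [0.5043, 0.3103, 0.1406]
tool_rot: [0.992, 0.124, 0.005, -0.001]
ft_force: [1.3, 0.1, -1.0]
grip_width: 0.0597
grip_force: 25.0
t 4.65 p [0.5043 0.3103 0.1406] yaw 14.21 z [ 0.009  0.004 -1.   ] F [ 1.3   0.11 -0.99] w 0.0597 gf 24.998730719089508
tool cm [-11.96  36.05   1.9 ]
twist 26.81
```

```bash
python3 -m pendant '[{"jaw":0.3,"linear":[-1,2,0],"twist":0},{"jaw":0.3,"linear":[-1,3,0],"twist":0},{"jaw":0.3,"linear":[-1,3.1,0],"twist":0},{"jaw":0.3,"linear":[-1,3.2,0],"twist":0},{"jaw":0.3,"linear":[-1,3.2,0],"twist":0},{"jaw":0.3,"linear":[-1,3.3,0],"twist":0},{"jaw":0.3,"linear":[-1,3.3,0],"twist":0},{"jaw":0.3,"linear":[-1,3.2,0],"twist":0},{"jaw":0.3,"linear":[-1,3.2,0],"twist":0},{"jaw":0.3,"linear":[-1,3.1,0],"twist":0},{"jaw":0.3,"linear":[-1,3,0],"twist":0},{"jaw":0.3,"linear":[-1,2,0],"twist":0}]' >/dev/null
python3 -m pendant '[{"jaw":0.3,"linear":[0,0,0],"twist":6.7},{"jaw":0.3,"linear":[0,0,0],"twist":6.7},{"jaw":0.3,"linear":[0,0,0],"twist":6.7},{"jaw":0.3,"linear":[0,0,0],"twist":6.7},{"jaw":0.3,"linear":[0,0,0],"twist":0},{"jaw":0.3,"linear":[0,0,0],"twist":0}]' >/dev/null
python3 go.py .477 -.0685 .06 -12.6
python3 - <<'E'
from h import *
from m import rect
for n in("wrist","top"):
    c=cams.camera(n); cv2.imwrite(f"pics/{n}2.png",c["color"])
    for nm,lo,hi,z in(("teal",(80,120,20),(94,255,255),.016),("yellow",(15,120,70),(30,255,255),.02),("orange",(3,150,60),(14,255,255),.11)):
        for k in blobs(mask(c,lo,hi),30)[:3]: print(n,nm,rect(pts(c,k[:,0],z)),k[:,0].min(0),k[:,0].max(0))
E
```

```text
t 6.15 p [ 0.472  -0.0653  0.135 ] yaw -12.43 z [-0.001  0.001 -1.   ] F [-0.33 -0.06 -1.4 ] w 0.0596 gf 24.999004304409027
tool cm [0.57 0.21 7.5 ]
twist 0.17
wrist teal [537.  -31.4 180.1  33.  -12.6] [208   0] [269 289]
wrist teal [ 542.2 -130.6  127.9   32.2  -13.5] [367   0] [428 215]
wrist teal [ 582.  -122.9   51.8    0.9  -13.1] [370   0] [373  93]
wrist yellow [ 357.5 -158.8   59.8   18.8   -2.1] [461 329] [488 397]
wrist yellow [555.2 -57.8  19.3  11.8 -11. ] [265 101] [285 134]
wrist yellow [ 543.9 -108.4   18.9   11.8  -14.4] [351 101] [371 134]
wrist orange [480.3 -67.4  66.   59.5  77.6] [240 219] [394 344]
wrist orange [426.1 -55.4  65.6  10.   77.6] [249 382] [385 399]
top teal [601.7 -47.3 191.   28.5 -12.6] [292 186] [326 278]
top teal [ 578.8 -140.3  194.3   28.2  -12.3] [339 197] [371 289]
top yellow [ 175.7 -436.8  630.3  155.1  -89.9] [340 405] [639 479]
top yellow [168.3 322.1 493.8 156.  -88.8] [  0 402] [244 479]
top yellow [ 889.1   58.9 1076.3   99.3  -90. ] [ 0 61] [518 112]
top orange [ 877.5 -426.2  247.4   42.4  -78.6] [447  72] [573 111]
top orange [876.2 371.4 345.7  28.2  84.7] [ 0 60] [182  95]
top orange [834.5 359.1 364.8  27.1  84.7] [ 0 82] [193 118]
```

View pics/wrist2.png

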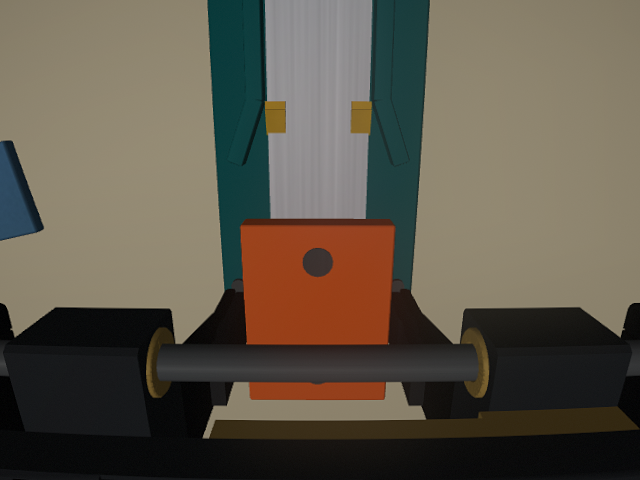

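The wrist view shows the plate held square at (240–394, 219–399). The lip blocks are at (275,117) and (361,117), which puts the carrier origin near (0.5595, -0.086) with yaw -12.6°. I'm lowering the plate onto the bed.

```bash
python3 -m pendant '[{"jaw":0.3,"linear":[0.5,0.2,1.5],"twist":0},{"jaw":0.3,"linear":[0,0,2.5],"twist":0},{"jaw":0.3,"linear":[0,0,2.5],"twist":0},{"jaw":0.3,"linear":[0,0,1.5],"twist":0},{"jaw":0.3,"linear":[0,0,0.8],"twist":0},{"jaw":0.3,"linear":[0,0,0],"twist":0},{"jaw":0.3,"linear":[0,0,0],"twist":0},{"jaw":0.3,"linear":[0,0,0],"twist":0}]' >/dev/null
python3 go.py .4765 -.0675 .0372 -12.6
```

```text
t 6.92 p [ 0.4776 -0.0687  0.0483] yaw -12.57 z [ 0.001 -0.001 -1.   ] F [ 0.28  0.37 -1.09] w 0.0596 gf 24.998705685138702
tool cm [-0.14 -0.09  1.11]
twist 0.03
```

```bash
python3 -m pendant '[{"jaw":0.3,"linear":[0,-0.1,0.5],"twist":0},{"jaw":0.3,"linear":[0,0,0.4],"twist":0},{"jaw":0.3,"linear":[0,0,0.2],"twist":0},{"jaw":0.3,"linear":[0,0,0],"twist":0},{"jaw":0.3,"linear":[0,0,0],"twist":0}]'
python3 go.py .4765 -.0675 .0372 -12.6
```

```text
time: 7.33
position: [0.4774, -0.0675, 0.0367]
tool_rot: [0.994, -0.11, 0.0, 0.0]
ft_force: [-1.2, 0.5, 0.4]
grip_width: 0.0599
grip_force: 25.0
t 7.33 p [ 0.4774 -0.0675  0.0367] yaw -12.59 z [ 0.001 -0.    -1.   ] F [-1.21  0.5   0.38] w 0.0599 gf 24.998586773872375
tool cm [-0.09  0.02 -0.05]
twist 0.01
```

```bash
python3 -m pendant '[{"jaw":0.6,"linear":[0,0,0],"twist":0},{"jaw":0.9,"linear":[0,0,0],"twist":0},{"jaw":1,"linear":[0,0,0],"twist":0},{"jaw":1,"linear":[0,0,0],"twist":0},{"jaw":1,"linear":[0,0,0],"twist":0},{"jaw":1,"linear":[0,0,0],"twist":0},{"jaw":1,"linear":[0,0,-1],"twist":0},{"jaw":1,"linear":[0,0,-2],"twist":0},{"jaw":1,"linear":[0,0,-3],"twist":0},{"jaw":1,"linear":[-1,0,-2],"twist":0},{"jaw":0,"linear":[-2,0,0],"twist":0},{"jaw":0,"linear":[-2,0,0],"twist":0}]' > /dev/null
python3 -m pendant '[{"jaw":0,"linear":[-1.5,0,0],"twist":0},{"jaw":0,"linear":[0,0,0],"twist":0},{"jaw":0,"linear":[0,0,0],"twist":0},{"jaw":0,"linear":[0,0,0],"twist":0}]' >/dev/null
cat > pl.py <<'E'
import sys
from h import *
from m import rect
n=sys.argv[1]; c=cams.camera(n)
if len(sys.argv)>2: cv2.imwrite(sys.argv[2],c["color"])
O=np.array([.5595,-.086]);a=np.radians(-12.6);u=np.array([np.cos(a),np.sin(a)]);v=np.array([-u[1],u[0]])
for k in blobs(mask(c,(3,150,60),(14,255,255)),100)[:5]:
    r=rect(pts(c,k[:,0],.028)); d=r[:2]/1000-O
    if abs(d@u)<.2 and abs(d@v)<.1: print(n,r,"carrier xy mm",(d@u*1000).round(1),(d@v*1000).round(1),"px",k[:,0].min(0),k[:,0].max(0))
for k in blobs(mask(c,(15,120,70),(30,255,255)),30):
    r=rect(pts(c,k[:,0],.020)); d=r[:2]/1000-O
    if abs(d@u)<.05 and abs(d@v)<.05: print("lip",r,(d@u*1000).round(1),(d@v*1000).round(1))
E
python3 pl.py wrist pics/w3.png; python3 pl.py top;python3 go.py .4132 -.053 .036 -12.6
```

```text
wrist [477.3 -67.8  78.9  59.5 -12.7] carrier xy mm -84.2 -0.2 px [261  73] [372 218]
lip [551.5 -56.9  15.   11.8 -13.2] -14.2 26.7
lip [ 540.7 -107.5   14.5   11.7  -15.5] -13.7 -25.1
top [477.8 -70.4  76.2  58.6 -12.8] carrier xy mm -83.1 -2.6 px [302 271] [337 313]
t 8.77 p [ 0.4155 -0.0541  0.1167] yaw -12.6 z [ 0.002 -0.001 -1.   ] F [ 0.13 -0.35  1.  ] w 0.0471 gf 0.0
tool cm [-0.27 -0.06  8.07]
twist -0.0
```

View pics/w3.png

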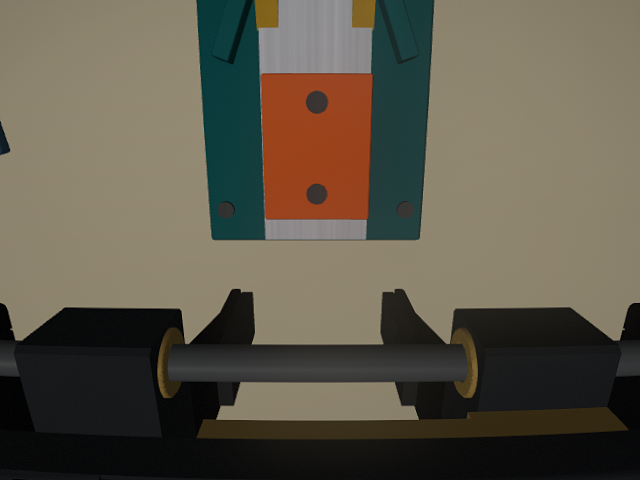

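The wrist view shows the plate flat and lengthwise on the bed at (261–372, 73–218), about 1 mm off the lip's midline. Next I shut the jaws, then go down behind it.

```bash
python3 -m pendant '[{"jaw":0,"linear":[-0.3,-0.1,0],"twist":0},{"jaw":0,"linear":[0,0,1.5],"twist":0},{"jaw":0,"linear":[0,0,1.5],"twist":0},{"jaw":0,"linear":[0,0,1],"twist":0},{"jaw":0,"linear":[0,0,0],"twist":0},{"jaw":0,"linear":[0,0,0],"twist":0},{"jaw":0,"linear":[0,0,0],"twist":0},{"jaw":0,"linear":[0,0,0],"twist":0},{"jaw":0,"linear":[0,0,1.5],"twist":0},{"jaw":0,"linear":[0,0,1.5],"twist":0},{"jaw":0,"linear":[0,0,0.5],"twist":0},{"jaw":0,"linear":[0,0,0],"twist":0}]' > /dev/null
cat > c.py <<'E'
from h import *
o=robot.get_obs();a=np.radians(-12.6);u=np.array([np.cos(a),np.sin(a)]);v=np.array([-u[1],u[0]])
d=np.array(o["position"])[:2]-[.5595,-.086];F=np.array(o["ft_force"])
print("t",round(o["time"],2),"TCP carrier mm",(d@u*1000).round(1),(d@v*1000).round(1),"z",round(o["position"][2],4),"F u,v,z",(F[:2]@u).round(2),(F[:2]@v).round(2),F[2].round(2),"w",round(o["grip_width"],4))
E
python3 c.py;python3 go.py .4132 -.053 .036 -12.6
```

```text
t 9.77 TCP carrier mm -152.6 1.1 z 0.0411 F u,v,z 0.38 -0.34 -0.71 w 0.0002
t 9.77 p [ 0.4108 -0.0516  0.0411] yaw -12.61 z [-0.001  0.001 -1.   ] F [ 0.29 -0.41 -0.71] w 0.0002 gf 0.0
tool cm [0.26 0.08 0.51]
twist -0.01
```

```bash
python3 -m pendant '[{"jaw":0,"linear":[0.4,0.1,0.3],"twist":0},{"jaw":0,"linear":[0.4,0,0.2],"twist":0},{"jaw":0,"linear":[0.4,0,0],"twist":0},{"jaw":0,"linear":[0.4,0,0],"twist":0},{"jaw":0,"linear":[0.4,0,0],"twist":0},{"jaw":0,"linear":[0.4,0,0],"twist":0},{"jaw":0,"linear":[0.4,0,0],"twist":0},{"jaw":0,"linear":[0.4,0,0],"twist":0},{"jaw":0,"linear":[0.4,0,0],"twist":0},{"jaw":0,"linear":[0,0,0],"twist":0}]' > /dev/null; python3 c.py
python3 -m pendant '[{"jaw":0,"linear":[0.4,0,0],"twist":0},{"jaw":0,"linear":[0.4,0,0],"twist":0},{"jaw":0,"linear":[0.4,0,0],"twist":0},{"jaw":0,"linear":[0.4,0,0],"twist":0},{"jaw":0,"linear":[0.4,0,0],"twist":0},{"jaw":0,"linear":[0.4,0,0],"twist":0},{"jaw":0,"linear":[0,0,0],"twist":0}]' > /dev/null; python3 c.py; python3 pl.py wrist pics/w4.png; python3 pl.py top
```

```text
t 10.6 TCP carrier mm -114.8 -0.1 z 0.0366 F u,v,z 0.56 -0.14 -0.51 w 0.0005
t 11.18 TCP carrier mm -90.6 -0.1 z 0.0366 F u,v,z 0.03 -0.46 0.78 w 0.0005
wrist [520.3 -77.5  79.3  61.3 -12.6] carrier xy mm -40.1 -0.3 px [230  86] [403 295]
top [528.1 -81.   61.2  61.1  77.3] carrier xy mm -31.7 -2.0 px [309 250] [343 283]
```

```bash
python3 -m pendant '[{"jaw":0,"linear":[0.4,0,0],"twist":0},{"jaw":0,"linear":[0.4,0,0],"twist":0},{"jaw":0,"linear":[0.4,0,0],"twist":0},{"jaw":0,"linear":[0.4,0,0],"twist":0},{"jaw":0,"linear":[0.4,0,0],"twist":0},{"jaw":0,"linear":[0.4,0,0],"twist":0},{"jaw":0,"linear":[0.4,0,0],"twist":0},{"jaw":0,"linear":[0.4,0,0],"twist":0},{"jaw":0,"linear":[0.4,0,0],"twist":0},{"jaw":0,"linear":[0.4,0,0],"twist":0},{"jaw":0,"linear":[0,0,0],"twist":0}]' > /dev/null; python3 c.py; python3 pl.py wrist pics/w5.png; python3 pl.py top
```

```text
t 12.2 TCP carrier mm -51.0 -0.1 z 0.0367 F u,v,z -0.87 0.39 -0.1 w 0.0004
wrist [559.  -86.2  80.   63.6 -12.6] carrier xy mm -0.4 -0.3 px [227  85] [407 296]
lip [557.2 -52.6  18.    0.9 -11. ] -9.5 32.1
top [571.  -90.7  61.2  55.4  77.2] carrier xy mm 12.2 -2.1 px [314 231] [347 263]
```

View pics/w5.png

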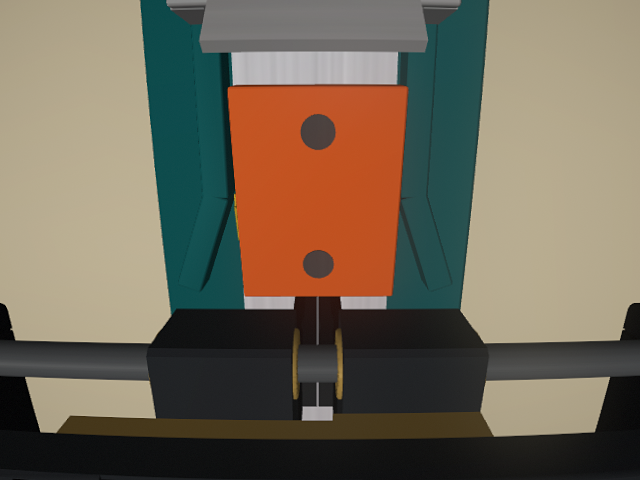

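The wrist view shows the plate straddling the lip between the side walls at (227–407, 85–296), straight and centred, with the strap tongue ahead of its nose at row 50. I'm continuing the push.

```bash
python3 -m pendant '[{"jaw":0,"linear":[0.4,0,0],"twist":0},{"jaw":0,"linear":[0.4,0,0],"twist":0},{"jaw":0,"linear":[0.4,0,0],"twist":0},{"jaw":0,"linear":[0.4,0,0],"twist":0},{"jaw":0,"linear":[0.4,0,0],"twist":0},{"jaw":0,"linear":[0.4,0,0],"twist":0},{"jaw":0,"linear":[0.4,0,0],"twist":0},{"jaw":0,"linear":[0.4,0,0],"twist":0},{"jaw":0,"linear":[0.3,0,0],"twist":0},{"jaw":0,"linear":[0,0,0],"twist":0}]' > /dev/null; python3 c.py
python3 -m pendant '[{"jaw":0,"linear":[0.2,0,0],"twist":0},{"jaw":0,"linear":[0.2,0,0],"twist":0},{"jaw":0,"linear":[0.2,0,0],"twist":0},{"jaw":0,"linear":[0,0,0],"twist":0},{"jaw":0,"linear":[0,0,0],"twist":0}]' > /dev/null; python3 c.py; python3 pl.py wrist pics/w6.png
```

```text
t 13.13 TCP carrier mm -16.2 -0.0 z 0.0366 F u,v,z -0.34 -0.03 -0.15 w 0.0001
t 13.55 TCP carrier mm -11.1 0.0 z 0.0366 F u,v,z 0.72 -0.17 0.57 w 0.0003
wrist [577.7 -91.1  60.9  40.8  77.4] carrier xy mm 18.9 -1.0 px [239 198] [399 298]
wrist [ 634.5 -103.7   59.2    4.7   77.4] carrier xy mm 77.1 -0.9 px [235  85] [403  99]
lip [520.3 -87.3  35.5   3.2 -11.5] -38.0 -9.8
lip [560.5 -59.1  12.   10.8  74.1] -4.9 26.5
lip [ 546.3 -108.9   12.1    4.7   77.2] -7.9 -25.2
lip [524.4 -68.   35.    2.3 -13.5] -38.2 9.9
```

View pics/w6.png

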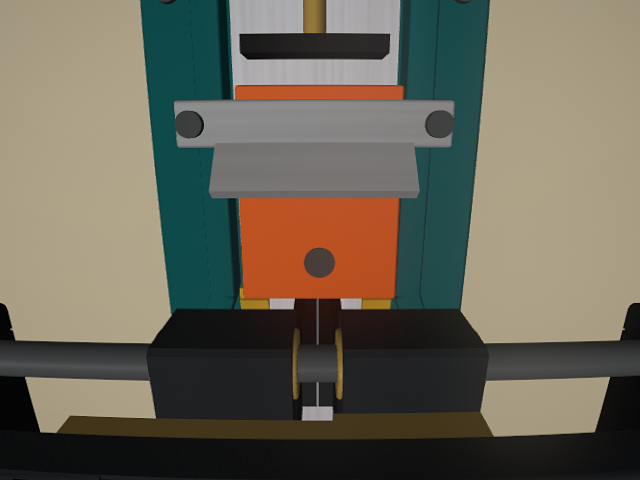

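The view shows the plate's front edge at row 85, past the strap, with its tail at row 298, clear of the yellow lip. The black pad's face is at about row 58, so the gap is roughly 8–10 mm. I'm creeping from here.

```bash
python3 -m pendant '[{"jaw":0,"linear":[0.2,0,0],"twist":0},{"jaw":0,"linear":[0.2,0,0],"twist":0},{"jaw":0,"linear":[0,0,0],"twist":0},{"jaw":0,"linear":[0,0,0],"twist":0}]' > /dev/null; python3 c.py
python3 pl.py wrist
for i in 1; do python3 -m pendant '[{"jaw":0,"linear":[0.1,0,0],"twist":0},{"jaw":0,"linear":[0,0,0],"twist":0},{"jaw":0,"linear":[0,0,0],"twist":0}]' > /dev/null; python3 c.py;done
python3 - <<'E'
from h import *
c=cams.camera("wrist");V=np.array(c["view"])
g=cv2.cvtColor(c["color"],cv2.COLOR_BGR2HSV)
for r in range(0,110,4): print(r,g[r,280])
E
```

```text
t 13.93 TCP carrier mm -7.0 0.0 z 0.0366 F u,v,z -0.37 0.47 0.41 w 0.0006
wrist [579.7 -91.6  59.3  34.1  77.4] carrier xy mm 20.9 -1.1 px [241 212] [397 295]
wrist [ 635.7 -104.1   59.3    9.    77.4] carrier xy mm 78.3 -1.0 px [236  87] [403 113]
lip [562.9 -59.6  12.    6.5  77.6] -2.4 26.5
lip [ 551.2 -110.    12.     5.6   77.2] -2.9 -25.2
lip [524.3 -88.2  35.5   3.2 -11.5] -33.9 -9.8
lip [528.4 -68.9  34.9   2.3 -13.5] -34.1 9.9
t 14.23 TCP carrier mm -6.3 0.1 z 0.0366 F u,v,z 0.43 0.26 0.48 w 0.0004
0 [15  9 58]
4 [15  9 57]
8 [135   3 172]
12 [135   3 171]
16 [135   3 171]
20 [140   4 172]
24 [135   3 172]
28 [140   4 173]
32 [135   3 172]
36 [150   3 173]
40 [160   4 173]
44 [140   4 174]
48 [150   2 133]
52 [15 32 32]
56 [ 8 32 32]
60 [15 31 33]
64 [ 0 30 34]
68 [ 0 51 25]
72 [ 0 17 44]
76 [160   4 177]
80 [160   4 176]
84 [150   4 177]
88 [  9 207 171]
92 [  9 201 189]
96 [  9 202 189]
100 [  9 201 189]
104 [  9 201 190]
108 [  9 202 189]
```

```bash
python3 - <<'E'
from h import *
c=cams.camera("wrist");a=np.radians(-12.6);u=np.array([np.cos(a),np.sin(a)])
for r,z in((74,.016),(66,.032),(87,.028)): print(r,((pts(c,[[300,r]],z)[0,:2]-[.5595,-.086])@u*1000).round(1))
E
for i in 1; do python3 -m pendant '[{"jaw":0,"linear":[0.1,0,0],"twist":0},{"jaw":0,"linear":[0,0,0],"twist":0},{"jaw":0,"linear":[0.1,0,0],"twist":0},{"jaw":0,"linear":[0,0,0],"twist":0},{"jaw":0,"linear":[0,0,0],"twist":0}]' > /dev/null; python3 c.py; python3 c.py;done

```

```text
74 88.9
66 89.9
87 83.4
t 14.75 TCP carrier mm -4.2 0.1 z 0.0365 F u,v,z -0.61 -0.63 -0.06 w 0.0005
t 14.75 TCP carrier mm -4.2 0.1 z 0.0365 F u,v,z -0.61 -0.63 -0.06 w 0.0005
```

```bash
python3 -m pendant '[{"jaw":0,"linear":[0.1,0,0],"twist":0},{"jaw":0,"linear":[0.1,0,0],"twist":0},{"jaw":0,"linear":[0,0,0],"twist":0},{"jaw":0,"linear":[0,0,0],"twist":0}]' > /dev/null; python3 c.py
python3 -m pendant '[{"jaw":0,"linear":[0.05,0,0],"twist":0},{"jaw":0,"linear":[0,0,0],"twist":0},{"jaw":0,"linear":[0,0,0],"twist":0}]' > /dev/null; python3 c.py
python3 -m pendant '[{"jaw":0,"linear":[0.05,0,0],"twist":0},{"jaw":0,"linear":[0,0,0],"twist":0},{"jaw":0,"linear":[0,0,0],"twist":0}]' > /dev/null; python3 c.py
```

```text
t 15.08 TCP carrier mm -2.0 0.0 z 0.0366 F u,v,z -0.0 0.01 0.11 w 0.0002
t 15.33 TCP carrier mm -1.8 0.1 z 0.0366 F u,v,z -0.1 0.11 0.16 w 0.0002
t 15.58 TCP carrier mm -1.4 0.1 z 0.0365 F u,v,z 0.21 0.45 0.1 w 0.0005
```

```bash
python3 -m pendant '[{"jaw":0,"linear":[0.05,0,0],"twist":0},{"jaw":0,"linear":[0,0,0],"twist":0},{"jaw":0,"linear":[0,0,0],"twist":0}]' > /dev/null; python3 c.py
python3 -m pendant '[{"jaw":0,"linear":[0.05,0,0],"twist":0},{"jaw":0,"linear":[0,0,0],"twist":0},{"jaw":0,"linear":[0,0,0],"twist":0}]' > /dev/null; python3 c.py
python3 pl.py wrist|grep wrist
```

```text
t 15.83 TCP carrier mm -0.7 0.1 z 0.0365 F u,v,z -1.0 0.08 -0.53 w 0.0003
t 16.08 TCP carrier mm -0.5 0.1 z 0.0365 F u,v,z -0.39 -0.18 0.8 w 0.0004
wrist [581.9 -92.2  59.3  26.3  77.3] carrier xy mm 23.2 -1.2 px [243 233] [396 296]
wrist [ 638.4 -104.8   59.2   16.8   77.4] carrier xy mm 81.1 -1.1 px [236  86] [404 135]
```

```bash
python3 -m pendant '[{"jaw":0,"linear":[0.05,0,0],"twist":0},{"jaw":0,"linear":[0,0,0],"twist":0},{"jaw":0,"linear":[0,0,0],"twist":0}]' > /dev/null; python3 c.py
python3 -m pendant '[{"jaw":0,"linear":[0.05,0,0],"twist":0},{"jaw":0,"linear":[0,0,0],"twist":0},{"jaw":0,"linear":[0,0,0],"twist":0}]' > /dev/null; python3 c.py
python3 - <<'E'
from h import *
c=cams.camera("wrist")
g=cv2.cvtColor(c["color"],cv2.COLOR_BGR2HSV)
for r in range(60,94,2): print(r,g[r,280],end=" ")
E
```

```text
t 16.38 TCP carrier mm -0.4 0.1 z 0.0365 F u,v,z -3.05 -0.2 1.28 w 0.0003
t 16.63 TCP carrier mm -0.4 0.1 z 0.0365 F u,v,z -4.23 -1.12 3.11 w 0.0005
60 [140   4 179] 62 [150   6 178] 64 [150   4 178] 66 [160   5 165] 68 [ 9 62 29] 70 [ 6 39 33] 72 [12 38 34] 74 [10 44 35] 76 [ 5 42 36] 78 [ 5 42 36] 80 [ 9 50 36] 82 [ 9 50 36] 84 [ 5 42 36] 86 [ 5 98 34] 88 [  9 208 175] 90 [  9 204 194] 92 [  9 204 191]
```

```bash
python3 -m pendant '[{"jaw":0,"linear":[0.03,0,0],"twist":0},{"jaw":0,"linear":[0,0,0],"twist":0},{"jaw":0,"linear":[0,0,0],"twist":0},{"jaw":0,"linear":[0,0,0],"twist":0},{"jaw":0,"linear":[0,0,0],"twist":0}]' > /dev/null; python3 c.py
python3 -m pendant '[{"jaw":0,"linear":[0,0,0],"twist":0},{"jaw":0,"linear":[0,0,0],"twist":0},{"jaw":0,"linear":[0,0,0],"twist":0}]' > /dev/null; python3 c.py
```

```text
t 17.1 TCP carrier mm -0.4 0.1 z 0.0365 F u,v,z -5.08 -0.35 5.26 w 0.0006
t 17.35 TCP carrier mm -0.4 0.1 z 0.0365 F u,v,z -4.81 -0.89 4.01 w 0.0002
```

The plate bears on the pad at about 5 N and has been held there. I'm backing off and lifting.

```bash
python3 -m pendant '[{"jaw":0,"linear":[-0.2,0,0],"twist":0},{"jaw":0,"linear":[-0.5,0,0],"twist":0},{"jaw":0,"linear":[-1,0,0],"twist":0},{"jaw":0,"linear":[-1.5,0,-1],"twist":0},{"jaw":0,"linear":[-1.5,0,-2],"twist":0},{"jaw":0,"linear":[-1,0,-3],"twist":0},{"jaw":0,"linear":[0,0,-3],"twist":0},{"jaw":0,"linear":[0,0,-1],"twist":0},{"jaw":0,"linear":[0,0,0],"twist":0},{"jaw":0,"linear":[0,0,0],"twist":0}]' > /dev/null; python3 c.py; python3 pl.py wrist pics/w7.png
```

```text
t 18.18 TCP carrier mm -54.8 -0.0 z 0.1369 F u,v,z 0.75 0.64 -1.89 w 0.0002
wrist [587.8 -93.5  59.5  38.6  77.4] carrier xy mm 29.3 -1.1 px [268  76] [370 144]
wrist [ 641.2 -105.4   58.9   10.    77.4] carrier xy mm 84.0 -1.1 px [266   0] [371  19]
lip [ 544.  -108.5   18.9   11.9  -14. ] -10.2 -25.3
lip [555.4 -57.8  18.9  11.8 -11.2] -10.2 26.6
```

View pics/w7.png

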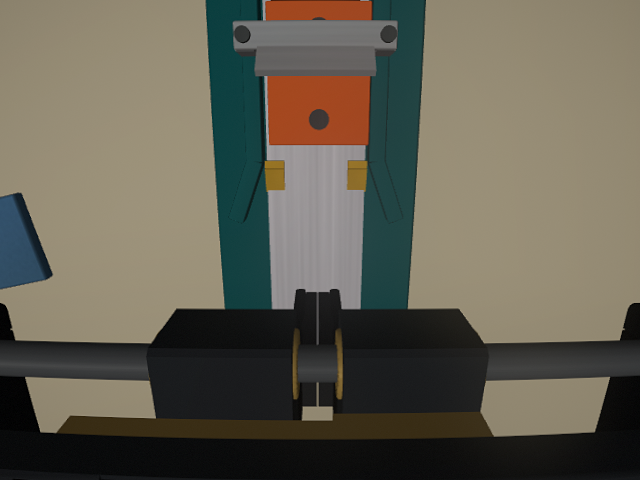

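The wrist view shows the plate lying flat, its tail at row 144, about 10 mm past the lip at rows 160–190. The gripper is clear.

```bash
python3 -c "
from rig import robot
print(robot.hand_in())"
```

```text
the job is handed in; nothing more can be done
None
```

The job is handed in, with no verdict returned: the plate lies flat in the pocket against the rubber pad after being held there at about 5 N, and the arm never went near the tile, cutter or jar, though I didn't re-measure them.

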